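# Pop a tin out of the chute and stop it with the other finger

## Task

Press the spring pad beside the tin chute all the way down with one fingertip, so that the ejector pops the lying tin over the ridge, and with the other finger stop the tin on the chute before it rolls off the open low end. Do not touch the tin until the ejector has popped it out, never lift it, and leave the jars and the other tin alone. Finish holding: one finger keeps the pad down while the tin rests still on the chute against the other finger.

Things in the scene. Friction and masses are not known exactly. Their poses are not given: they have to be found in the camera images.
- rack: Fixed steel tin chute, 200 mm long (its x), 134 wide (its y, -46 to +88 mm). Origin on the worktop under the chute's centre line, 95 mm from its high end. x points level toward the open low end, y from the chute toward the press pad, z up. The floor slopes down along +x at 0.14 rad, its surface at z = 42 mm at x = 0. Rails 12 mm high at y = +-38.5 to 43 mm guide the tin.
- ridge (a point): Middle of the 5 mm high ridge across the chute floor; it holds the tin in its pocket, against a back stop 35 mm high. It lies at x = -40, y = 0, z = 53 mm in the rack's frame.
- low_end (a point): Middle of the open low edge of the chute floor, at x = 104, y = 0, z = 27 mm in the rack's frame. Nothing stops a popped tin from rolling off here about half a second later but a finger standing in its way.
- tin_mid (a point): Centre of the one tin lying in the chute: 58 mm diameter, 72 long, about 0.18 kg, axis across the chute (rack y). It starts in the pocket, centre about x = -55, y = 0, z = 79 mm in the rack's frame. Resting against a finger, its centre is 29 mm uphill of the finger's face and 29 mm above the floor.
- tin: The same tin; origin at the centre of one end face, its own z axis along the tin. Use tin_mid for its position.
- pad_top (a point): Middle of the top of the grey ribbed press pad, 44 mm (rack x) by 40 (rack y), nearly level, at x = 61, y = 67, z = 67 mm in the rack's frame when up. Fully down it is 13 mm lower, 5 mm further along x and still 20 mm above the chute floor: a second fingertip level with it, at the same rack x and rack y -25 to +25 mm, clears floor and rails and stands in the tin's path.
- rocker (a joint): Angle of the spring rocker that joins the pad to the ejector bar under the tin: 0 with the pad up, 0.22 rad with the pad fully down (13 mm at the pad). It springs back when let go. The push needed grows from about 2 N to 6 N. The tin pops over the ridge at about 0.11 to 0.15 rad.
- jam: Bystander: upright jam jar with a green lid, 65 mm diameter, 94 mm high, loose; origin at the centre of its underside.
- spice: Bystander: upright spice jar with a red cap, 45 mm diameter, 106 mm high, loose; origin at the centre of its underside.
- tuna: Bystander: flat upright tin, 86 mm diameter, 40 mm high, loose; origin at the centre of its underside.

How it is judged:
By the outcome, as a careful person would: the job done as asked, in the order asked, and still so for the second after the job is handed in, while the arm keeps its last pose, push and grip.
It also fails if it takes over 32 s, if anything falls off the work surface, if the arm or the gripper's body presses on something with over 40 N, if the wrist force passes 120 N, or if a joint passes its speed limit or range.

## Robot

A 7-joint arm with a two-finger parallel gripper is mounted at the origin on a cart in front of the work surface, level with it; the furniture and walls round the work are solid. World frame = base frame: x ahead of the robot, y to its left, z up, the work surface at z = 0. Lengths are in m, angles in rad, forces in N, time in s.
With the tool pointing down it reaches from about 0.425 to 0.925 m from the base axis. Payload 6.8 kg.
Tool frame: the origin (TCP) lies at the very end of the fingers, on their centre line; the grasp point (between the pads) lies 19 mm behind it (tcp_to_grasp is the distance from the TCP to the grasp point, in m); z points along the fingers, y is the direction in which the jaws open and shut (so a half turn about z gives the same grasp; the last joint's range is limited). The gripper opens to 85 mm and grips with 20 to 120 N. Pads are 22 mm wide; open, the fingers measure 114 mm over their backs; the gripper's body (76 mm by 85 mm) begins 54 mm behind the grasp point. The pads swing forward as they close: fully open they stand 13 mm farther back than shut.
Start: joints at [-1.235, 0.477, 0.022, 1.555, -0.011, 1.109, -0.083], TCP at [0.29, 0.61, 0.231] pointing down, gripper open.
Joint ranges: [-2.96, 2.96], [-0.34, 2.1], [-1.41, 1.46], [0.24, 2.44], [-1.37, 4.51], [0.17, 1.92], [-2.96, 2.96]. Speed limits (rad/s): [2.39, 2.39, 3.14, 3.14, 3.14, 3.14, 3.14].

## Interface

Orientations are given as a unit quaternion [w, x, y, z].
In Python, from station import * gives the robot as it stands.
- The arm moves only by the tool apply_moves, never from a script. Its argument "increments" is one flat list of numbers, 5 for each row, row after row: the finger opening in mm, from 0 to 85.4, then the shift along the tool's x, y, z in mm, then the turn about the tool's z in degrees. In form: [claw, tx, ty, tz, roll, claw, tx, ty, tz, roll, ...]. A call has 1 to 12 rows; each row shifts and turns the pose as measured when the row begins, along the tool's axes as they then stand; what a row does not reach is not made up. A row lasts 1/8 s, in which the tool goes at most 62.5 mm and 10.7 degrees, less where a joint would pass 70% of its speed; a pose out of reach is approached as far as the arm can. A call with a gripper value outside its range is refused whole. The fingers move at their own pace and stop on an object; "squeeze" is the grip in N (left out, the last holds). Time passes only in rows, so rows that do not move let the fingers close. It gives the time, the measured TCP pose, the force and the opening at its end, in the units of the state.
- get_obs(): the state, without advancing time (a new reading comes with each control period).
- read_camera(name): name is "scene" or "top"; returns (picture, depth): 420x560x3 uint8, blue, green, red; 420x560 float32, m along the optical axis (not along the pixel's ray), 0 where there is no reading.
- get_calibration(name): a dict with "mtx" (3x3 intrinsics, pixels), "D" ([k1, k2, p1, p2, k3] as OpenCV has them; the pictures are not rectified), "camera_from_world" (4x4, takes a point from world to camera coordinates). Camera axes: x right, y down, z forward; pixel columns grow to the right and rows downward; lengths in m; the calibration is good to about 2 mm. A picture is of the moment at which its call begins. get_calibration takes no time and is no camera call.
- hand_in(): hands the job in, once; it reports no verdict.
Trained networks look in the newest picture that a camera, given by its name, has taken for a name from the list of things; names that differ only in an ending like _2 or _b are one class to them, and where a whole thing is asked for, a point or a joint stands for the part that bears it (a point fixed in the world has none). Each returns a list of dicts, best first, with "p" (0 to 1); they miss things now and then, are a little off and sometimes report something else, mostly with a low value. They report only what shows in the picture. A call takes as long as a camera call.
- outline_of(camera, thing): "pixels" (420x560 bool, what is visible of it) and "extent" ([centre column, centre row, width, height] in pixels, round what is visible of it).
The state is a dict: "t": time; "q": joint angles; "joint_vel": joint speeds; "joint_torque": joint torques, N m; "eef_pos": TCP position; "tool_rot": TCP orientation; "contact_force": force on the tool from outside, world axes, zero at the start; "torque": the same for the moment, N m; "gripper_width": opening from 0.0 (shut) to 1.0 (fully open).
Only numpy, scipy, OpenCV 4.12 (cv2) and the standard library are available. Lean on these libraries where they do the work, as an engineer would, in place of code of your own. Each camera call takes 0.05 s, during which the arm holds its last target.

## Working session

There is one attempt and no reset: what is moved stays moved. The work goes in short steps, Python scripts to look and compute and a tool call to move; the robot and the scene stay as the last step left them, time stands still between calls to the robot, and variables do not carry over. Pictures are saved under pics/ and viewed, and the job is handed in when it is done.

Besides the shell and the picture viewer there is one more tool, called after ">>>" by a JSON object that holds its "method" and its "body". apply_moves: Moves the arm, as the interface text tells. Its arguments: {"type":"object","properties":{"increments":{"type":"array"},"squeeze":{"type":"number"}},"required":["increments"]}

```bash
ls; mkdir -p pics
python3 - <<'E'
from station import *
import cv2, numpy as np
for n in ("scene","top"):
    p,d=read_camera(n); cv2.imwrite(f"pics/{n}0.png",p); np.save(f"pics/{n}0.npy",d)
    c=get_calibration(n); print(n,np.round(c["mtx"],1).tolist(),np.round(c["D"],4),np.round(c["camera_from_world"],3).tolist())
o=get_obs(); print(o)
E
```

```text
pics
scene [[402.8, 0.0, 282.6], [0.0, 402.8, 206.4], [0.0, 0.0, 1.0]] [-0.0367  0.      0.      0.      0.    ] [[0.87, -0.494, 0.013, -0.457], [-0.365, -0.662, -0.655, 0.283], [0.332, 0.564, -0.756, 0.94], [0.0, 0.0, 0.0, 1.0]]
top [[500.5, 0.0, 279.8], [0.0, 500.5, 213.5], [0.0, 0.0, 1.0]] [-0.1111  0.      0.      0.      0.    ] [[-0.021, -0.999, -0.025, 0.049], [-0.997, 0.022, -0.072, 0.55], [0.072, 0.023, -0.997, 1.511], [0.0, 0.0, 0.0, 1.0]]
{'t': 0.1, 'q': array([-1.23510436,  0.47775129,  0.02232566,  1.55633649, -0.01149561,
        1.10934295, -0.08309562]), 'joint_vel': array([-7.80951085e-04,  7.37241536e-04, -1.64538465e-04, -3.65314866e-03,
       -8.04545692e-06, -5.43787862e-05, -6.93881179e-04]), 'joint_torque': array([ 3.38424339e-03, -5.97754490e+01,  1.61302574e+00, -2.81953990e+01,
        1.27931993e-02,  5.07388817e-03, -1.98809204e-05]), 'eef_pos': array([0.28959196, 0.60912138, 0.23040673]), 'tool_rot': array([-1.28246745e-04,  2.20059131e-01,  9.75486160e-01, -8.45392310e-04]), 'contact_force': array([ 0.28754668, -0.26371413, -0.3967401 ]), 'torque': array([ 0.01902518, -0.02904069,  0.00928305]), 'gripper_width': 0.9972594917044084}
```

View pics/scene0.png

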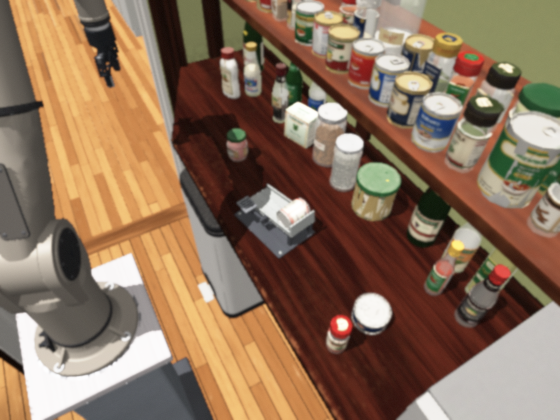

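View pics/top0.png

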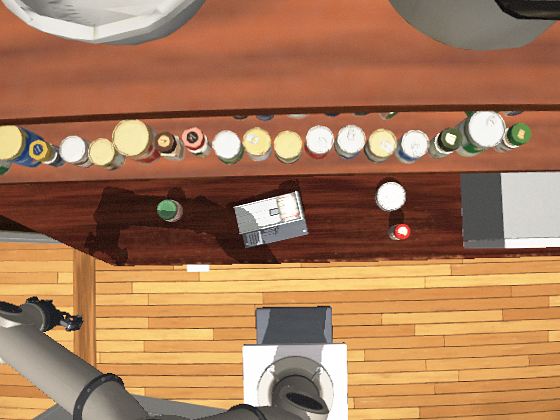

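Run:
```python
import cv2, numpy as np
a=cv2.imread("pics/scene0.png")[170:260,220:330]; b=cv2.imread("pics/top0.png")[180:260,220:320]
a=cv2.resize(a,(660,540),interpolation=2); b=cv2.resize(b,(700,560),interpolation=2)
cv2.imwrite("pics/za.png",a);cv2.imwrite("pics/zb.png",b)
```

```text
(no output)
```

View pics/za.png

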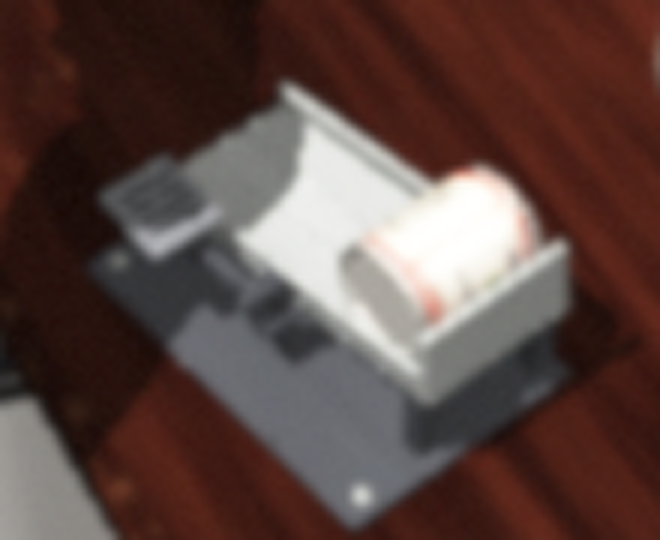

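View pics/zb.png

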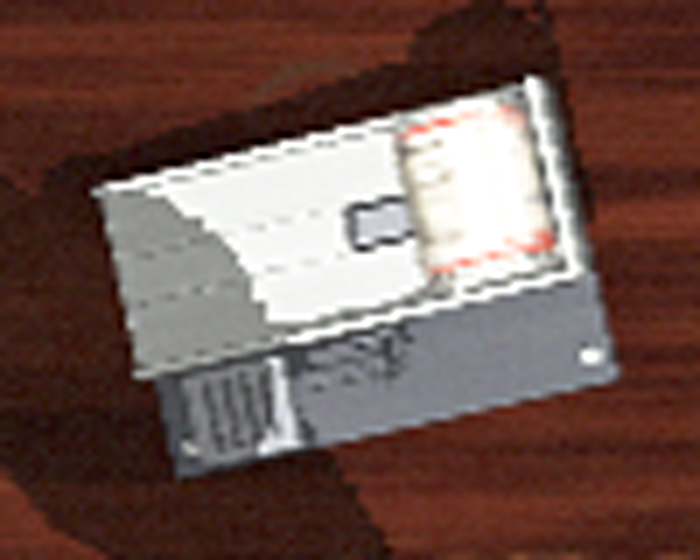

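```bash
cat > h.py <<'E'
import cv2, numpy as np
from station import *
def proj(n,P):
    c=get_calibration(n);M=np.array(c["camera_from_world"])
    r,_=cv2.Rodrigues(M[:3,:3]); return cv2.projectPoints(np.float64(P).reshape(-1,1,3),r,M[:3,3],np.array(c["mtx"]),np.array(c["D"]))[0][:,0]
def cloud(n,d):
    c=get_calibration(n);M=np.array(c["camera_from_world"])
    v,u=np.mgrid[:420,:560]
    uv=cv2.undistortPoints(np.float64(np.stack([u,v],-1)).reshape(-1,1,2),np.array(c["mtx"]),np.array(c["D"]))[:,0].reshape(420,560,2)
    P=np.dstack([uv*d[...,None],d]); P=(P-M[:3,3])@M[:3,:3]; P[d==0]=np.nan
    return P
def rackT(p):
    c,s=np.cos(p[2]),np.sin(p[2]); return lambda Q:np.asarray(Q,float)@np.array([[c,-s,0],[s,c,0],[0,0,1]]).T+[p[0],p[1],0]
E
python3 - <<'E'
from h import *
from scipy.optimize import least_squares
fl=lambda x:42-.1409*x
# rail outer corners low end, high-end corner of back stop
zb=np.array([[137,377],[98,190],[585,272],[532,80]])/7+[220-.43,180-.43]
Q=np.array([[104,43,39.5],[104,-43,39.5],[-95,43,90],[-95,-43,90]])/1e3
za=np.array([[285,88],[430,352],[568,245]])/6+[220-.42,170-.42]
Qs=np.array([[104,-43,39.5],[-95,43,90],[-95,-43,90]])/1e3
# pad corners in top: pad left-near..., 
f=lambda p:np.r_[(proj("top",rackT(p)(Q))-zb).ravel(),(proj("scene",rackT(p)(Qs))-za).ravel()]
r=least_squares(f,[.5,0,1.4],loss="soft_l1"); print(r.x); print(np.round(f(r.x).reshape(-1,2),1))
dt=np.load("pics/top0.npy");ds=np.load("pics/scene0.npy")
T=rackT(r.x)
for n,d in(("top",dt),("scene",ds)):
    P=cloud(n,d); c,s=np.cos(r.x[2]),np.sin(r.x[2])
    L=(P-[r.x[0],r.x[1],0])@np.array([[c,-s,0],[s,c,0],[0,0,1]])*1e3
    for nm,q in(("pad",(61,67,67)),("tin",(-55,0,108)),("floor",(0,0,42)),("floor2",(60,0,33.5)),("table",(150,0,0))):
        u,v=proj(n,T(np.array(q)/1e3))[0].round().astype(int); print(n,nm,u,v,L[v,u].round(1))
    m=(abs(L[...,1]-67)<35)&(abs(L[...,0]-61)<40)&(abs(L[...,2]-66)<9); X=L[m]; print("padext",len(X),X.min(0).round(1),X.max(0).round(1),X.mean(0).round(1))
    m=(abs(L[...,1])<50)&(abs(L[...,0]+55)<35)&(L[...,2]>75)&(L[...,2]<125); X=L[m]; print("tinext",len(X),np.percentile(X,[1,50,99],axis=0).round(1).tolist())
E
```

```text
[0.55211157 0.0673989  1.7726752 ]
[[-0.1  1.1]
 [-0.6  0.1]
 [ 0.6  0.5]
 [ 1.6 -0.7]
 [ 0.1 -1.4]
 [-0.5 -1. ]
 [ 0.7  0.1]]
top pad 254 239 [60.9 67.2 67.8]
top tin 287 207 [-5.490e+01  1.000e-01  1.124e+02]
top floor 269 213 [ 1.5 -0.5 39. ]
top floor2 250 218 [61.2  1.3 35.9]
top table 223 225 [149.7   1.5   6.3]
padext 194 [39.8 45.  58.3] [83.2 84.9 74.4] [61.  65.3 67.2]
tinext 516 [[-89.5, -36.9, 79.2], [-57.0, -1.9, 102.3], [-26.9, 33.6, 114.2]]
scene pad 246 203 [63.2 66.5 64.3]
scene tin 293 205 [-51.9  -3.  104.6]
scene floor 279 210 [-35.9  31.8  96.6]
scene floor2 265 199 [60.   1.8 36.9]
scene table 247 190 [148.2   1.1   2.9]
padext 196 [35.5 49.1 59.4] [81.2 88.6 72.8] [57.6 69.9 66.5]
tinext 550 [[-89.7, -33.4, 77.6], [-67.3, 8.3, 101.2], [-31.7, 38.5, 108.7]]
```

```bash
cat > plan.py <<'E'
from h import *
from scipy.spatial.transform import Rotation as R
p=[0.5521,0.0674,1.7727]
def plan(tgt,n,ang=None,claw=54):
    o=get_obs(); w=o["tool_rot"]; r=R.from_quat([w[1],w[2],w[3],w[0]]); x=o["eef_pos"]
    A=r.as_matrix(); a0=np.degrees(np.arctan2(A[1,0],A[0,0])); a1=np.degrees(p[2])
    d=-(a1-a0)/n; step=(tgt-x)/n
    print("pos",x.round(4),"yaw err",a0-a1,"tilt z",A[:,2].round(4),"F",o["contact_force"].round(2),"w",o["gripper_width"],"t",o["t"])
    c,s=np.cos(p[2]),np.sin(p[2]); L=(x-[p[0],p[1],0])@np.array([[c,-s,0],[s,c,0],[0,0,1]])*1e3
    print("rack frame",L.round(1), "target", tgt.round(4))
    for i in range(n):
        print(claw,*(r.inv().apply(step)*1e3).round(1),round(d,1)); r=r*R.from_euler('z',d,degrees=True)
E
python3 - <<'E'
from plan import *
plan(rackT(p)(np.array([62,33.5,160])/1e3),11)
E
```

```text
pos [0.2896 0.6091 0.2304] yaw err 53.00675597483024 tilt z [-6.0e-04 -1.6e-03 -1.0e+00] F [ 0.29 -0.26 -0.4 ] w 0.9972594917044084 t 0.1
rack frame [583.4 148.5 230.4] target [0.5068 0.1214 0.16  ]
54 -36.9 -31.6 6.5 4.8
54 -39.4 -28.3 6.5 4.8
54 -41.6 -24.9 6.5 4.8
54 -43.6 -21.3 6.5 4.8
54 -45.2 -17.6 6.5 4.8
54 -46.5 -13.8 6.5 4.8
54 -47.5 -9.8 6.5 4.8
54 -48.2 -5.8 6.5 4.8
54 -48.5 -1.7 6.5 4.8
54 -48.5 2.4 6.5 4.8
54 -48.1 6.4 6.5 4.8
```

>>> {"method": "apply_moves", "body": {"increments": [54, -37, -32, 4, 5, 54, -39, -28, 4, 5, 54, -42, -25, 4, 5, 54, -44, -21, 4, 5, 54, -45, -18, 4, 5, 54, -47, -14, 4, 5, 54, -48, -10, 4, 5, 54, -48, -6, 4, 5, 54, -48, -2, 4, 5, 54, -48, 2, 4, 5]}}

```text
t: 1.35
eef_pos: [0.4766, 0.1493, 0.1864]
tool_rot: [-0.001, 0.62, 0.785, -0.003]
contact_force: [0.7, 0.3, 0.2]
gripper_width: 0.636
```

Run:
```python
from plan import *
plan(rackT(p)(np.array([62,33.5,130])/1e3),3)
```

```text
pos [0.4766 0.1493 0.1864] yaw err 1.846633003278356 tilt z [-0.0044 -0.0029 -1.    ] F [0.72 0.3  0.16] w 0.6357118830392133 t 1.35
rack frame [ 95.4  57.6 186.4] target [0.5068 0.1214 0.13  ]
54 -11.4 7.8 18.8 0.6
54 -11.3 7.9 18.8 0.6
54 -11.2 8.0 18.8 0.6
```

>>> {"method": "apply_moves", "body": {"increments": [54, -12, 8, 19, 0.6, 54, -12, 8, 19, 0.6, 54, -11, 8, 19, 0.6, 54, 0, 0, 0, 0]}}

```text
t: 1.85
eef_pos: [0.5084, 0.1139, 0.1274]
tool_rot: [-0.001, 0.636, 0.772, -0.004]
contact_force: [-0.1, -0.2, -0.3]
gripper_width: 0.634
```

Run:
```python
from plan import *
plan(rackT(p)(np.array([62,33.5,90])/1e3),2)
for n in("scene","top"):
    q,d=read_camera(n)
    u,v=proj(n,rackT(p)(np.array([20,30,80])/1e3))[0].astype(int)
    z=cv2.resize(q[v-50:v+50,u-60:u+60],(720,600),interpolation=2); cv2.imwrite(f"pics/{n}1.png",z)
    if n=="top":
        pass
```

```text
pos [0.5084 0.1139 0.1274] yaw err -0.5527306122357061 tilt z [-0.0054 -0.0047 -1.    ] F [-0.07 -0.19 -0.25] w 0.6338727242616248 t 1.85
rack frame [ 54.3  33.5 127.4] target [0.5068 0.1214 0.09  ]
54 3.9 0.1 18.7 -0.3
54 3.9 0.1 18.7 -0.3
```

View pics/scene1.png

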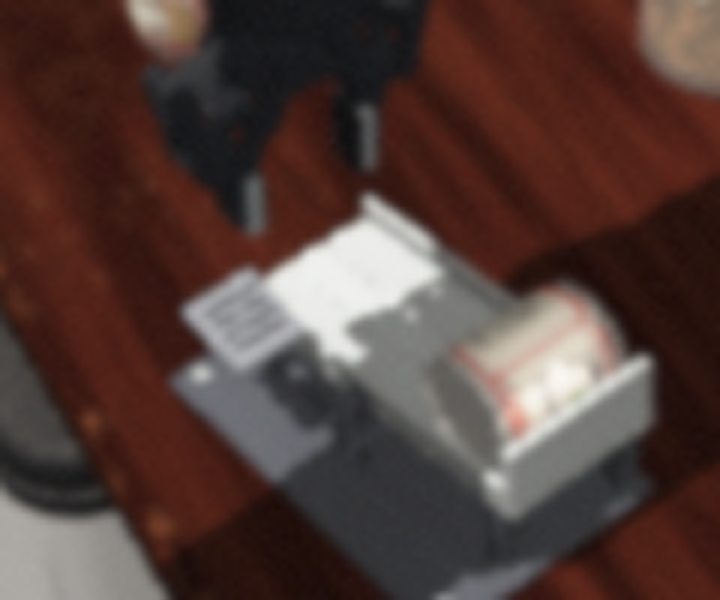

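View pics/top1.png

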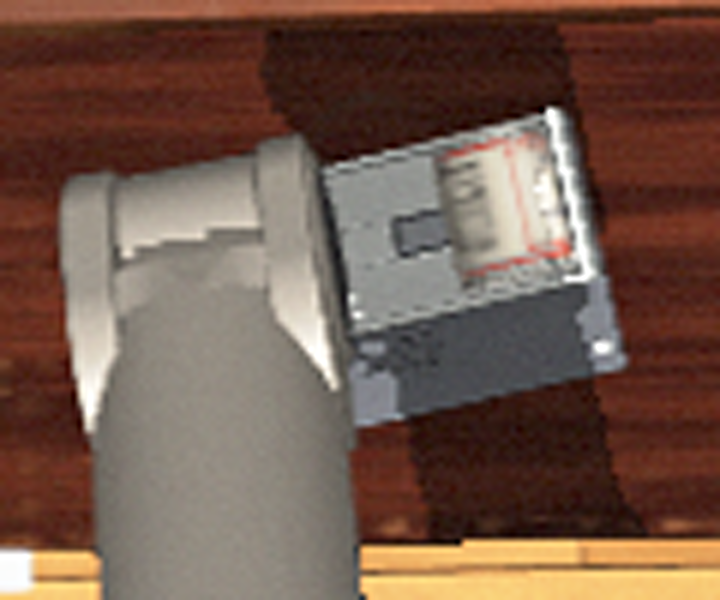

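>>> {"method": "apply_moves", "body": {"increments": [54, 4, 0, 19, -0.3, 54, 4, 0, 19, -0.3, 54, 0, 0, 8, 0, 54, 0, 0, 0, 0]}}

```text
t: 2.45
eef_pos: [0.508, 0.1269, 0.0854]
tool_rot: [0.0, 0.629, 0.777, 0.001]
contact_force: [0.9, 0.6, -0.8]
gripper_width: 0.634
```

Run:
```python
from plan import *
q,d=read_camera("scene")
plan(rackT(p)(np.array([62,33.5,70])/1e3),2)
u,v=proj("scene",rackT(p)(np.array([20,30,80])/1e3))[0].astype(int)
z=cv2.resize(q[v-50:v+50,u-60:u+60],(720,600),interpolation=2); cv2.imwrite(f"pics/scene2.png",z)
```

```text
pos [0.5082 0.1269 0.0857] yaw err 0.41327102257345416 tilt z [ 0.002   0.0012 -1.    ] F [ 0.12 -0.09 -0.41] w 0.6341569364550163 t 2.5
rack frame [67.1 31.  85.7] target [0.5068 0.1214 0.07  ]
54 -2.6 -1.3 7.8 0.2
54 -2.6 -1.3 7.8 0.2
```

View pics/scene2.png

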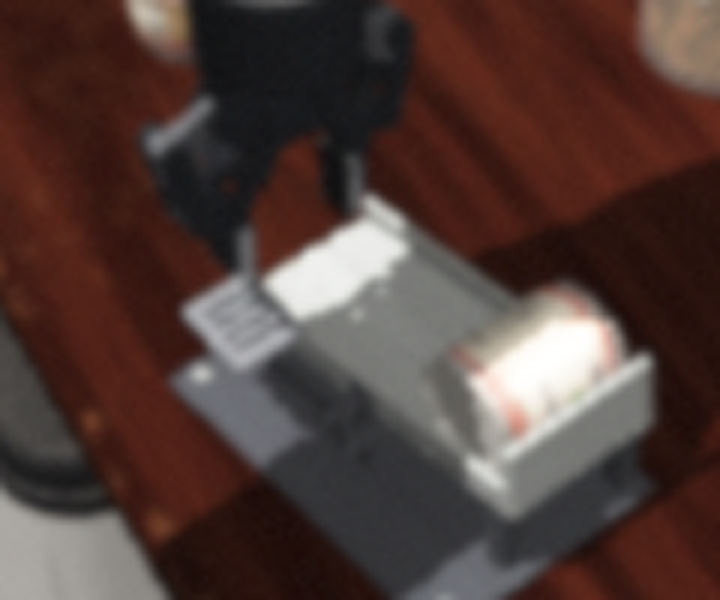

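>>> {"method": "apply_moves", "body": {"increments": [54, -5, -2.5, 6, 0.4, 54, 0, 0, 3, 0, 54, 0, 0, 0, 0]}}

```text
t: 2.88
eef_pos: [0.5076, 0.1211, 0.0775]
tool_rot: [0.001, 0.633, 0.774, 0.002]
contact_force: [-0.2, 1.1, 0.3]
gripper_width: 0.633
```

Run:
```python
from plan import *
plan(rackT(p)(np.array([62,33.5,70])/1e3),1)
```

```text
pos [0.5076 0.1211 0.0775] yaw err -0.04873206317660106 tilt z [ 0.0041  0.0021 -1.    ] F [-0.24  1.12  0.33] w 0.6327881723551851 t 2.875
rack frame [61.5 32.8 77.5] target [0.5068 0.1214 0.07  ]
54 0.5 -0.7 7.5 -0.0
```

>>> {"method": "apply_moves", "body": {"increments": [54, 0.5, -0.7, 5, 0, 54, 0, 0, 0, 0]}}

```text
t: 3.12
eef_pos: [0.5068, 0.1214, 0.0723]
tool_rot: [0.001, 0.633, 0.774, 0.002]
contact_force: [0.1, 0.0, -0.1]
gripper_width: 0.629
```

>>> {"method": "apply_moves", "body": {"increments": [54, 0, 0, 4, 0, 54, 0, 0, 0, 0]}}

```text
t: 3.38
eef_pos: [0.5069, 0.1215, 0.068]
tool_rot: [0.001, 0.633, 0.774, 0.002]
contact_force: [-0.4, -0.5, 1.0]
gripper_width: 0.632
```

>>> {"method": "apply_moves", "body": {"increments": [54, 0, 0, 2, 0, 54, 0, 0, 0, 0]}}

```text
t: 3.62
eef_pos: [0.507, 0.1216, 0.0658]
tool_rot: [0.001, 0.633, 0.775, 0.002]
contact_force: [-0.4, -0.4, 0.4]
gripper_width: 0.632
```

Run:
```python
from plan import *
q,d=read_camera("scene")
plan(rackT(p)(np.array([62,33.5,70])/1e3),1)
u,v=proj("scene",rackT(p)(np.array([20,30,80])/1e3))[0].astype(int)
z=cv2.resize(q[v-50:v+50,u-60:u+60],(720,600),interpolation=2); cv2.imwrite(f"pics/scene3.png",z)
```

```text
pos [0.5071 0.1216 0.0659] yaw err -0.049288075879275084 tilt z [ 0.0045  0.0022 -1.    ] F [0.32 0.48 0.84] w 0.6344169347966465 t 3.675
rack frame [62.1 33.2 65.9] target [0.5068 0.1214 0.07  ]
54 -0.1 -0.2 -4.1 -0.0
```

View pics/scene3.png

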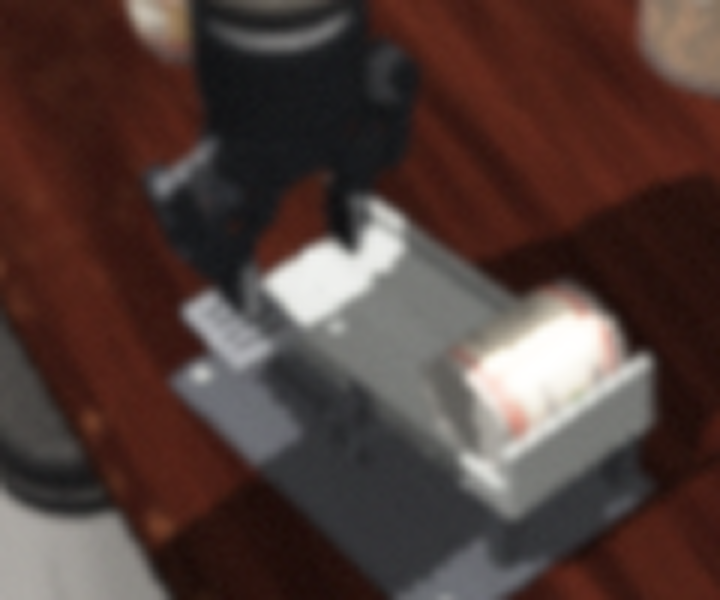

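Run:
```python
from plan import *
q,d=read_camera("scene")
T=lambda Q:proj("scene",rackT(p)(np.array(Q)/1e3))
c=T([[20,30,80]])[0].astype(int)
z=cv2.resize(q[c[1]-30:c[1]+20,c[0]-60:c[0]],(720,600),interpolation=2)
def draw(Q,col):
    w=((T(Q)-[c[0]-60,c[1]-30]+.5)*12).astype(np.int32); cv2.polylines(z,[w],True,col,1)
draw([[39,47,67],[83,47,67],[83,87,67],[39,87,67]],(0,255,0))
for y in(67.5,-1): draw([[51,y-7,68],[73,y-7,68],[73,y+7,68],[51,y+7,68]],(0,0,255))
cv2.imwrite("pics/scene4.png",z)
```

```text
(no output)
```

View pics/scene4.png

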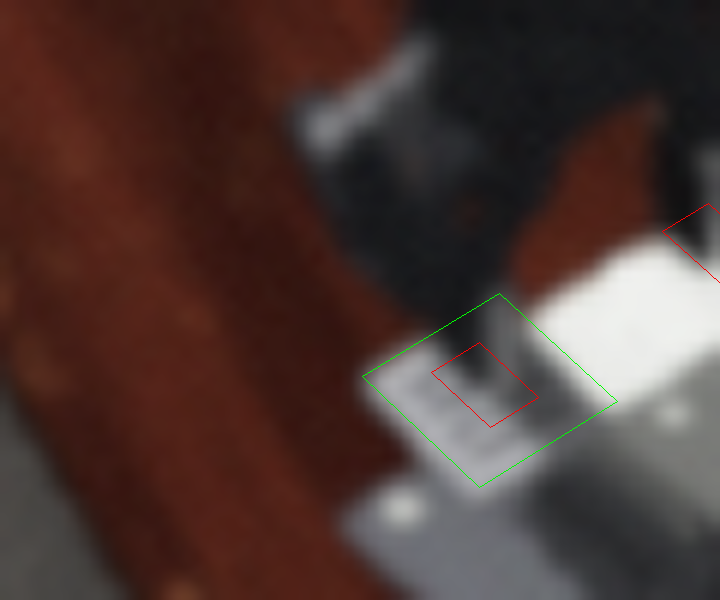

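>>> {"method": "apply_moves", "body": {"increments": [54, 0, 0, 3, 0, 54, 0, 0, 0, 0]}}

```text
t: 3.98
eef_pos: [0.5074, 0.1219, 0.0631]
tool_rot: [0.001, 0.633, 0.774, 0.003]
contact_force: [-0.3, 0.3, 1.6]
gripper_width: 0.63
```

>>> {"method": "apply_moves", "body": {"increments": [54, 0, 0, 2, 0, 54, 0, 0, 0, 0]}}

```text
t: 4.22
eef_pos: [0.5073, 0.1223, 0.0612]
tool_rot: [0.001, 0.632, 0.775, 0.003]
contact_force: [-1.3, 0.1, 3.2]
gripper_width: 0.631
```

>>> {"method": "apply_moves", "body": {"increments": [54, 1.5, 0, 5, 0, 54, 1.5, 0, 5, 0, 54, 1, 0, 3, 0, 54, 0, 0, 1.5, 0]}}

```text
t: 4.72
eef_pos: [0.5072, 0.124, 0.048]
tool_rot: [0.001, 0.633, 0.774, 0.002]
contact_force: [-7.5, -1.9, 32.0]
gripper_width: 0.637
```

Run:
```python
from plan import *
q,d=read_camera("scene")
plan(rackT(p)(np.array([62,33.5,50])/1e3),1)
u,v=proj("scene",rackT(p)(np.array([20,30,80])/1e3))[0].astype(int)
z=cv2.resize(q[v-50:v+50,u-60:u+60],(720,600),interpolation=2); cv2.imwrite(f"pics/scene5.png",z)
```

```text
pos [0.5072 0.124  0.0481] yaw err -0.14386604159172123 tilt z [ 0.0043  0.002  -1.    ] F [-6.26 -2.58 28.97] w 0.6335545479467055 t 4.775
rack frame [64.5 32.7 48.1] target [0.5068 0.1214 0.05  ]
54 -2.5 -0.8 -1.9 -0.1
```

View pics/scene5.png

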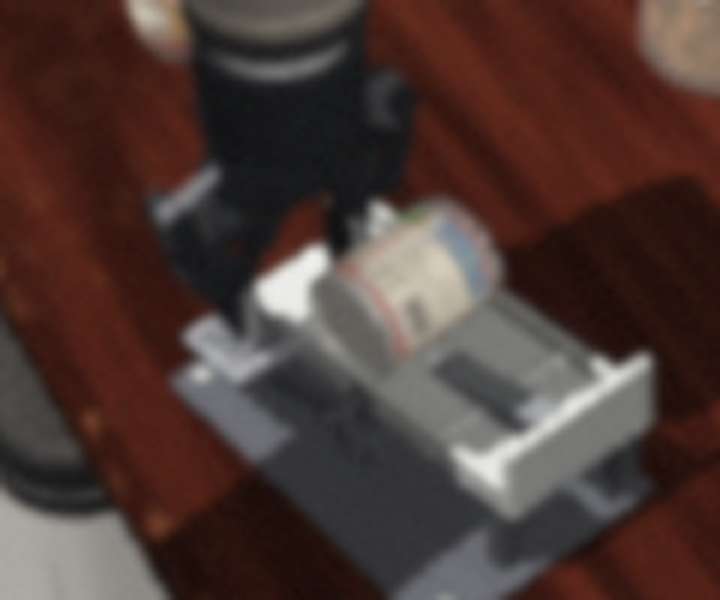

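>>> {"method": "apply_moves", "body": {"increments": [54, 0, 0, 0.5, 0, 54, 0, 0, 0.5, 0, 54, 0, 0, 0.5, 0]}}

```text
t: 5.15
eef_pos: [0.5071, 0.124, 0.0492]
tool_rot: [0.0, 0.634, 0.774, 0.002]
contact_force: [-2.2, -2.0, 12.4]
gripper_width: 0.632
```

Run:
```python
from plan import *
from h import cloud
for k in range(2):
    q,d=read_camera("scene")
    P=cloud("scene",d); c,s=np.cos(p[2]),np.sin(p[2]); L=(P-[p[0],p[1],0])@np.array([[c,-s,0],[s,c,0],[0,0,1]])*1e3
    m=(abs(L[...,1])<34)&(abs(L[...,0]-20)<60)&(L[...,2]>65)&(L[...,2]<105); X=L[m]; print(len(X),np.percentile(X[:,0],[2,50,98]).round(1), X[X[:,2]>np.percentile(X[:,2],85)].mean(0).round(1))
    plan(rackT(p)(np.array([62,33.5,50])/1e3),1)
u,v=proj("scene",rackT(p)(np.array([20,30,80])/1e3))[0].astype(int)
z=cv2.resize(q[v-50:v+50,u-60:u+60],(720,600),interpolation=2); cv2.imwrite(f"pics/scene6.png",z)
```

```text
509 [-3.7 15.3 69.1] [33.2 -0.  97.4]
pos [0.5071 0.124  0.0491] yaw err -0.21283118759636466 tilt z [ 0.0031  0.0036 -1.    ] F [-3.38 -0.84 13.89] w 0.6303384315649593 t 5.2
rack frame [64.4 32.7 49.1] target [0.5068 0.1214 0.05  ]
54 -2.4 -0.8 -0.9 -0.2
518 [-4.3 15.4 68.6] [34.1  1.8 97.5]
pos [0.5071 0.124  0.0491] yaw err -0.2083988775048482 tilt z [ 0.003   0.0035 -1.    ] F [-2.89 -0.42 13.84] w 0.6320496933551306 t 5.25
rack frame [64.4 32.7 49.1] target [0.5068 0.1214 0.05  ]
54 -2.4 -0.8 -0.9 -0.2
```

View pics/scene6.png

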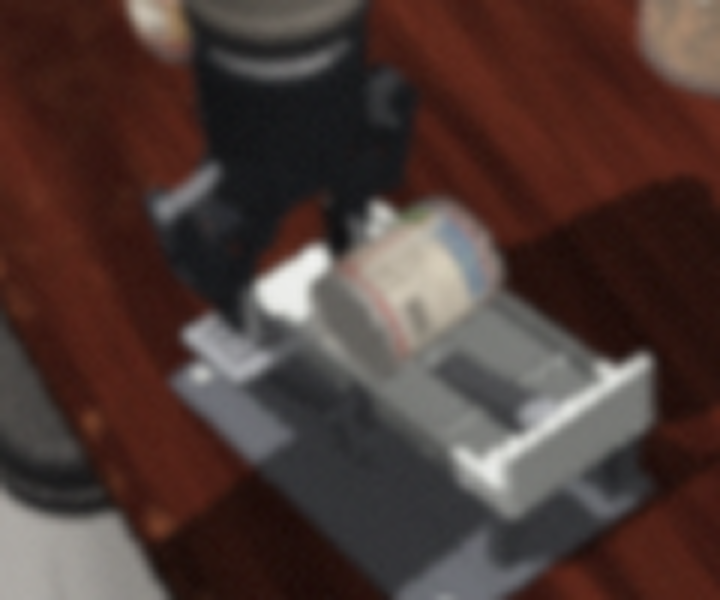

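>>> {"method": "apply_moves", "body": {"increments": [54, 0, 0, 1, 0, 54, 0, 0, 1, 0, 54, 0, 0, 1, 0, 54, 0, 0, 1, 0]}}

```text
t: 5.75
eef_pos: [0.5071, 0.1241, 0.0488]
tool_rot: [-0.001, 0.634, 0.774, 0.003]
contact_force: [-4.7, -1.9, 20.4]
gripper_width: 0.628
```

Run:
```python
from plan import *
from h import cloud
a=cv2.imread("pics/scene6.png")
for k in range(4):
    q,d=read_camera("scene"); o=get_obs(); print(o["t"],o["eef_pos"].round(4),o["contact_force"].round(1))
T=lambda Q:proj("scene",rackT(p)(np.array(Q)/1e3))
u,v=T([20,30,80])[0].astype(int)
z=cv2.resize(q[v-50:v+50,u-60:u+60],(720,600),interpolation=2); print("diff",np.abs(a.astype(int)-z).mean())
P=cloud("scene",d); c,s=np.cos(p[2]),np.sin(p[2]); L=(P-[p[0],p[1],0])@np.array([[c,-s,0],[s,c,0],[0,0,1]])*1e3
m=(abs(L[...,1]-77)<10)&(abs(L[...,0]-58)<25)&(L[...,2]>35)&(L[...,2]<75); X=L[m]; print("pad z",len(X),np.median(X,0).round(1))
d0=np.load("pics/scene0.npy");P=cloud("scene",d0);L=(P-[p[0],p[1],0])@np.array([[c,-s,0],[s,c,0],[0,0,1]])*1e3
m=(abs(L[...,1]-77)<10)&(abs(L[...,0]-58)<25)&(L[...,2]>35)&(L[...,2]<75); X=L[m]; print("pad z0",len(X),np.median(X,0).round(1))
w=((T([[44,47,54],[88,47,54],[88,87,54],[44,87,54]])-[u-60,v-50]+.5)*6).astype(np.int32); cv2.polylines(z,[w],True,(0,255,0),1)
cv2.imwrite("pics/scene7.png",z)
```

```text
5.8 [0.5071 0.1241 0.0488] [-4.3 -2.6 20.1]
5.85 [0.5072 0.1241 0.0488] [-5.2 -2.2 20.1]
5.9 [0.5071 0.1241 0.0488] [-4.2 -2.1 20.9]
5.95 [0.5071 0.1241 0.0487] [-5.7 -1.7 20.4]
diff 1.1260725308641975
pad z 103 [57.5 76.3 54. ]
pad z0 97 [56.8 78.  66.7]
```

View pics/scene7.png

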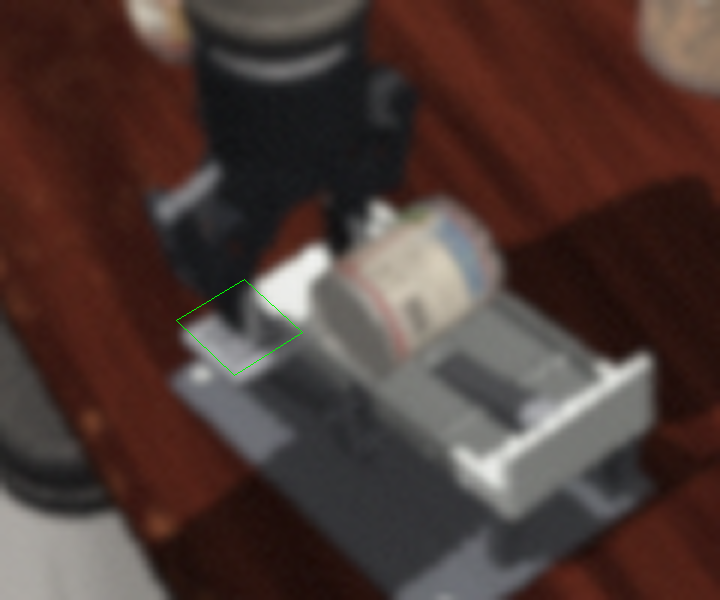

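```bash
python3 -c "
from station import *
print(hand_in())"
```

```text
the job is handed in; nothing more can be done
None
```

The tin popped over the ridge and now rests still on the chute against one finger, while the other finger holds the pad fully down. I handed the job in at about 6 s of the 32 s limit.

I found the rack in both camera images and set the fingers 54 mm apart. One went over the pad and the other over the middle of the chute, and I pressed straight down.

**Last checks:**
- **Pad:** depth puts its top at 54 mm, about 12.7 mm lower than at the start, against the 13 mm stated. That matches fully down within measurement error.
- **Push:** it peaked at about 32 N when the pad reached its stop, and I eased it to a steady 20 N for the hold.
- **Tin:** the pictures over the last 0.75 s show no movement.
- **Bystanders:** I did not re-measure the jars and the other tin at the end. The arm's path stayed clear of them.

No check failed. The one disagreement was a 3 to 4 mm difference between the two cameras in where some points lay, which is within what the pad and chute allow.

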